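# Load the capacitor test holders

### The arm

A 6-joint arm with a two-finger parallel gripper is mounted at the origin on the work surface. World frame = base frame: x ahead of the robot, y to its left, z up, the work surface at z = 0. Lengths are in mm, angles in rad, forces in N, time in s.
With the tool pointing down it reaches from about 325 to 900 mm from the base axis. Payload 3.5 kg.
Tool frame: the origin (TCP) lies between the finger pads; the fingertips stand 17 mm ahead of it and the grasp point (between the pads) lies 2 mm behind it; z points along the fingers, y is the line along which they close (so a half turn about z gives the same grasp; the last joint's range is limited). The gripper opens to 85 mm and grips with 20 to 120 N. Pads are 22 mm wide; open, the fingers measure 114 mm over their backs; the gripper's body (76 mm by 85 mm) begins 54 mm behind the grasp point. The pads swing forward as they close: fully open they stand 13 mm farther back than shut.
Start: joints at [1.128, 0.276, -0.026, 1.268, 0, 1.467], TCP at [208.318, 589.259, 248.313] pointing down, gripper open.
Joint ranges: [-3.12, 3.12], [-0.85, 1.88], [-1.08, 1.24], [-1.95, 2.15], [-1.57, 1.53], [-3.14, 3.14]. Speed limits (rad/s): [2.57, 2.57, 3.14, 3.14, 3.14, 3.14].

### API

Orientations are given as a unit quaternion [x, y, z, w].
In Python, from bench import state, camera, get_calibration, job_done gives the robot as it stands. The module is installed in compiled form; this text tells all that it offers.
- The arm moves only by the tool step_arm, never from a script. Its argument "plan" is a list of rows, each a list of 7 numbers: the finger opening in mm, from 0 to 85.4, then the shift along the tool's x, y, z in mm, then the turn, a rotation vector about the tool's x, y, z in degrees. A call has 1 to 5 rows; each row is the pose to reach, as a shift and turn from the pose commanded when the call began, along the tool's axes at that moment; what a row does not reach only later rows make up. A row lasts 1/10 s, in which the tool goes at most 50 mm and 8.59 degrees, less where a joint would pass 70% of its speed; a pose out of reach is approached as far as the arm can. A call with a gripper value outside its range is refused whole. The fingers move at their own pace and stop on an object; the grip force is fixed at half the most. Time passes only in rows, so rows that repeat a pose let the fingers close. It gives the time, the measured TCP pose, the force, the opening and the grip force at its end, in the units of the state.
- state(): the state, without advancing time (a new reading comes with each control period).
- camera(name): name is "scene" or "side" or "wrist"; returns the picture (480x640x3 uint8, red, green, blue); there is no depth.
- get_calibration(name): a dict with "camera_matrix" (3x3 intrinsics, pixels), "R" (3x3) and "t" (3): a world point X has camera coordinates R X + t; the wrist camera has in their place "hand_eye" (4x4, takes a point from camera to tool coordinates, whose origin is the TCP and whose axes are the flange's). Camera axes: x right, y down, z forward; pixel columns grow to the right and rows downward; lengths in mm; the calibration is good to about 2 mm. The wrist camera is an equidistant fisheye: a pixel r from the principal point sees the ray r / f radians off the axis. A picture is of the moment at which its call begins: read the wrist's pose just before it. get_calibration takes no time and is no camera call.
- job_done(): hands the job in; it is judged then, once.
The state is a dict: "t": time; "joint_positions": joint angles; "joint_velocities": joint speeds; "joint_torque": joint torques, N m; "position": TCP position; "orientation": TCP orientation; "ft_force": force on the tool from outside, world axes, zero at the start; "ft_torque": the same for the moment, N m; "grip_width": finger opening in mm; "finger_force": force on a finger pad.
Only numpy, scipy, OpenCV 4.12 (cv2) and the standard library are available. Lean on these libraries where they do the work, as an engineer would, in place of code of your own. Each camera call takes 0.05 s, during which the arm holds its last target. There are 200 camera calls.

### The job

Pick out the four aluminium can capacitors from the parts on the bench and stand each one upright in the round black holder made for its size: smallest can in the smallest holder, and so on up to the largest. Set each can gently down on the holder's floor rather than dropping it, and leave the solder spool and the heat sink where they are.

Things in the scene. Friction and masses are not known exactly. Their poses are not given: they have to be found in the camera images.
- can_small: The smallest of four can capacitors: a plain upright bare-aluminium cylinder, 28 mm in diameter and 55 mm tall overall, with a black top disc and two low brass studs inside the rim. The aluminium side wall is plain up to 47 mm, just under the rim. Loose, stands on the bench. Origin: centre of its underside, z up along its axis.
- can_medium: The second smallest of four can capacitors: a plain upright bare-aluminium cylinder, 40 mm in diameter and 65 mm tall overall, with a black top disc and two low brass studs inside the rim. The aluminium side wall is plain up to 57 mm, just under the rim. Loose, stands on the bench. Origin: centre of its underside, z up along its axis.
- can_large: The second largest of four can capacitors: a plain upright bare-aluminium cylinder, 52 mm in diameter and 75 mm tall overall, with a black top disc and two low brass studs inside the rim. The aluminium side wall is plain up to 67 mm, just under the rim. Loose, stands on the bench. Origin: centre of its underside, z up along its axis.
- can_giant: The largest of four can capacitors: a plain upright bare-aluminium cylinder, 64 mm in diameter and 85 mm tall overall, with a black top disc and two low brass studs inside the rim. The aluminium side wall is plain up to 77 mm, just under the rim. Loose, stands on the bench. Origin: centre of its underside, z up along its axis.
- holder_small: The smallest of four round black plastic holders, made for the 28 mm can: a shallow open cup fixed to the bench, bore 44 mm in diameter, wall 4 mm (outside 52 mm), rim 14 mm above the bench, inner floor 4 mm above the bench and lined in pale grey, with two flat screw tabs outside (4 mm thick, up to 10 mm beyond the wall, along its x). Origin: centre of its underside, on the bench, z up.
- holder_medium: The second smallest of four round black plastic holders, made for the 40 mm can: a shallow open cup fixed to the bench, bore 56 mm in diameter, wall 4 mm (outside 64 mm), rim 14 mm above the bench, inner floor 4 mm above the bench and lined in pale grey, with two flat screw tabs outside (4 mm thick, up to 10 mm beyond the wall, along its x). Origin: centre of its underside, on the bench, z up.
- holder_large: The second largest of four round black plastic holders, made for the 52 mm can: a shallow open cup fixed to the bench, bore 68 mm in diameter, wall 4 mm (outside 76 mm), rim 14 mm above the bench, inner floor 4 mm above the bench and lined in pale grey, with two flat screw tabs outside (4 mm thick, up to 10 mm beyond the wall, along its x). Origin: centre of its underside, on the bench, z up.
- holder_giant: The largest of four round black plastic holders, made for the 64 mm can: a shallow open cup fixed to the bench, bore 80 mm in diameter, wall 4 mm (outside 88 mm), rim 14 mm above the bench, inner floor 4 mm above the bench and lined in pale grey, with two flat screw tabs outside (4 mm thick, up to 10 mm beyond the wall, along its x). Origin: centre of its underside, on the bench, z up.
- spool: Bystander: an upright spool of solder wire, grey flanges 56 mm in diameter, 48 mm tall. Loose, to be left where it is. Origin: centre of its underside.
- heatsink: Bystander: a dark finned heat sink block, 60 x 56 mm, 45 mm tall, fins up. Loose, to be left where it is. Origin: centre of its underside.
Things that resemble listed ones, but are neither listed nor needed, are in the scene too. What is shaped like the holder_large but yellow is not meant.

How it is judged (in metres and radians):
At the end, for the whole second after the job is handed in: Each of the four cans stands upright (within 0.1 rad) and at rest in the holder of its own size, its axis within 12 mm of the holder's and its underside on the holder's floor (less than 8 mm above the bench); the solder spool and the heat sink are within 20 mm of where they started (horizontal distance between can_small and holder_small below 0.012 m and z of can_small in the frame of holder_small below 0.008 m and angle between each of can_small, can_medium, can_large, can_giant's own z axis and vertical below 0.1 rad and linear speed of each of can_small, can_medium, can_large, can_giant below 0.02 m/s and horizontal distance between can_medium and holder_medium below 0.012 m and z of can_medium in the frame of holder_medium below 0.008 m and horizontal distance between can_large and holder_large below 0.012 m and z of can_large in the frame of holder_large below 0.008 m and horizontal distance between can_giant and holder_giant below 0.012 m and z of can_giant in the frame of holder_giant below 0.008 m and distance of each of spool, heatsink from where it was at the start of the episode below 0.02 m); the robot touches nothing.
It fails at once if a can is dropped into its holder from more than about 15 mm (moving faster than 0.55 m/s within 35 mm of the bench, over its holder) ((horizontal distance between can_small and holder_small below 0.02 m and z of can_small in the frame of holder_small below 0.035 m and linear speed of can_small above 0.55 m/s) or (horizontal distance between can_medium and holder_medium below 0.02 m and z of can_medium in the frame of holder_medium below 0.035 m and linear speed of can_medium above 0.55 m/s) or (horizontal distance between can_large and holder_large below 0.02 m and z of can_large in the frame of holder_large below 0.035 m and linear speed of can_large above 0.55 m/s) or (horizontal distance between can_giant and holder_giant below 0.02 m and z of can_giant in the frame of holder_giant below 0.035 m and linear speed of can_giant above 0.55 m/s)).
It fails at once if the solder spool is shifted by more than 20 mm (distance of spool from where it was at the start of the episode above 0.02 m).
It fails at once if the heat sink is shifted by more than 20 mm (distance of heatsink from where it was at the start of the episode above 0.02 m).
It also fails if it takes over 112 s, if anything falls off the work surface, if the arm or the gripper's body presses on something with over 40 N, if the wrist force passes 120 N, or if a joint passes its speed limit or range.

## Working session

There is one attempt and no reset: what is moved stays moved. The work goes in short steps, Python scripts to look and compute and a tool call to move; the robot and the scene stay as the last step left them, time stands still between calls to the robot, and variables do not carry over. Pictures are saved under pics/ and viewed, at most 14 in all, crops included, and the job is handed in when it is done.

Besides the shell and the picture viewer there is one more tool, called after ">>>" by a JSON object that holds its "api" and its "payload". step_arm: Moves the arm, as the interface text tells. Its arguments: {"type":"object","properties":{"plan":{"type":"array","items":{"type":"array","items":{"type":"number"}}}},"required":["plan"]}

```bash
mkdir -p pics
python3 - <<'E'
from bench import *
import cv2
for n in("scene","side","wrist"):
    if n=="wrist": print(state())
    cv2.imwrite(f"pics/{n}0.png",camera(n)[:,:,::-1]); print(n,get_calibration(n))
E
```

```text
scene {'camera_matrix': array([[450.92932033,   0.        , 318.57599337],
       [  0.        , 450.92932033, 237.17275168],
       [  0.        ,   0.        ,   1.        ]]), 'R': array([[-0.70320678,  0.71085829, -0.01344344],
       [ 0.62807974,  0.61223612, -0.48029448],
       [-0.33319075, -0.34618988, -0.87700427]]), 't': array([ 305.17905874, -259.6245457 , 1164.28214308])}
side {'camera_matrix': array([[559.03515746,   0.        , 318.25747404],
       [  0.        , 559.03515746, 234.74534407],
       [  0.        ,   0.        ,   1.        ]]), 'R': array([[ 0.83320256, -0.55287446,  0.01016454],
       [-0.36173219, -0.55886289, -0.74620513],
       [ 0.41823834,  0.61806318, -0.66563848]]), 't': array([-370.67878966,  190.63323603,  835.48031208])}
{'t': 0.1, 'joint_positions': array([ 1.12757660e+00,  2.77089869e-01, -2.77385660e-02,  1.26801389e+00,
        4.80491153e-06,  1.46744378e+00]), 'joint_velocities': array([ 0.00040406, -0.00152655,  0.00594598, -0.0001415 , -0.0025011 ,
       -0.00037413]), 'joint_torque': array([ 2.49894056e-04, -4.46705854e+01,  2.9
[... 235 characters left out ...]
ce': array([-0.91906517, -0.25214279, -0.14924321]), 'ft_torque': array([ 0.01549885,  0.01772938, -0.00568475]), 'finger_force': 0.0, 'grip_width': 85.73730755845236}
wrist {'camera_matrix': array([[371.64829954,   0.        , 327.46470934],
       [  0.        , 371.64829954, 234.96179576],
       [  0.        ,   0.        ,   1.        ]]), 'hand_eye': array([[ 2.13860254e-04, -9.63087135e-01, -2.69189756e-01,
         6.77563849e+01],
       [ 9.99999902e-01,  3.10313459e-04, -3.15757434e-04,
        -1.94804264e-01],
       [ 3.87635127e-04, -2.69189662e-01,  9.63087107e-01,
        -1.26064260e+02],
       [ 0.00000000e+00,  0.00000000e+00,  0.00000000e+00,
         1.00000000e+00]])}
```

View pics/scene0.png

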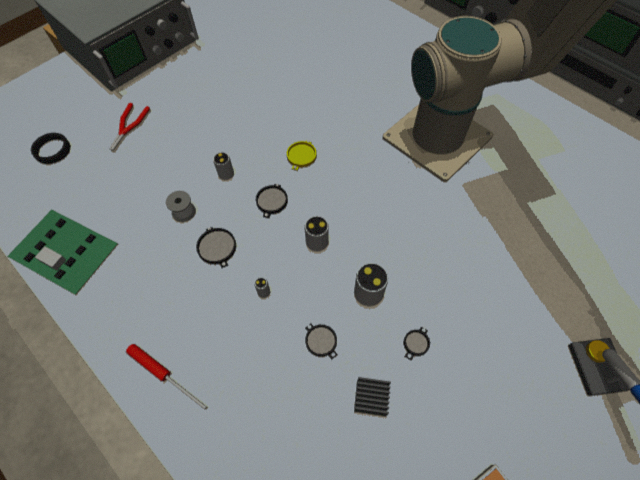

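View pics/side0.png

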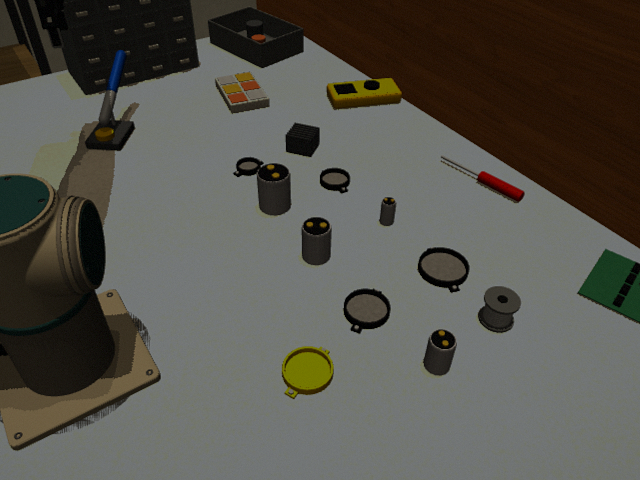

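View pics/wrist0.png

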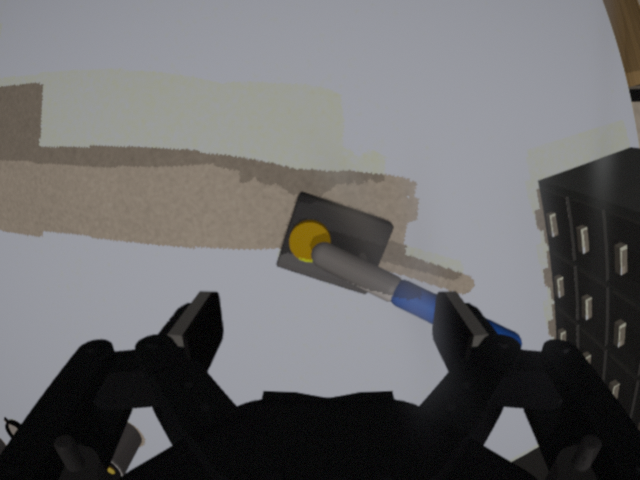

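The scene shows four cans: small (262,287), medium (223,165), large (317,233) and giant (371,284). The black holders are at (417,343), (321,340), (272,199) and (216,245). The look-alikes to leave alone are the yellow cup (302,154), the black ring/tape (50,148), the spool (180,205), the heat sink (372,397) and the soldering stand (600,360). I'll enlarge a crop to check sizes.

```bash
cat > h.py <<'E'
from bench import *
import cv2, numpy as np
from scipy.spatial.transform import Rotation as Ro
def ray_plane(n,uv,z,st=None):
    c=get_calibration(n);K=c["camera_matrix"];u=np.array(uv,float)
    p=np.array([(u[0]-K[0,2])/K[0,0],(u[1]-K[1,2])/K[1,1]])
    if n=="wrist":
        th=np.hypot(*p); d=np.r_[p/max(th,1e-9)*np.sin(th),np.cos(th)]
        H=c["hand_eye"];R=Ro.from_quat(st["orientation"]).as_matrix()
        o=R@H[:3,3]+st["position"];d=R@H[:3,:3]@d
    else:
        d=c["R"].T@np.r_[p,1];o=-c["R"].T@c["t"]
    return (o+d*(z-o[2])/d[2])[:2]
E
python3 - <<'E'
import cv2
a=cv2.imread("pics/scene0.png")[140:360,190:440]
cv2.imwrite("pics/c1.png",cv2.resize(a,None,fx=2.7,fy=2.7,interpolation=3)) 
a=cv2.imread("pics/side0.png")[145:385,225:485]
cv2.imwrite("pics/c2.png",cv2.resize(a,None,fx=2.5,fy=2.5,interpolation=3))
E
```

```text
(no output)
```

View pics/c1.png

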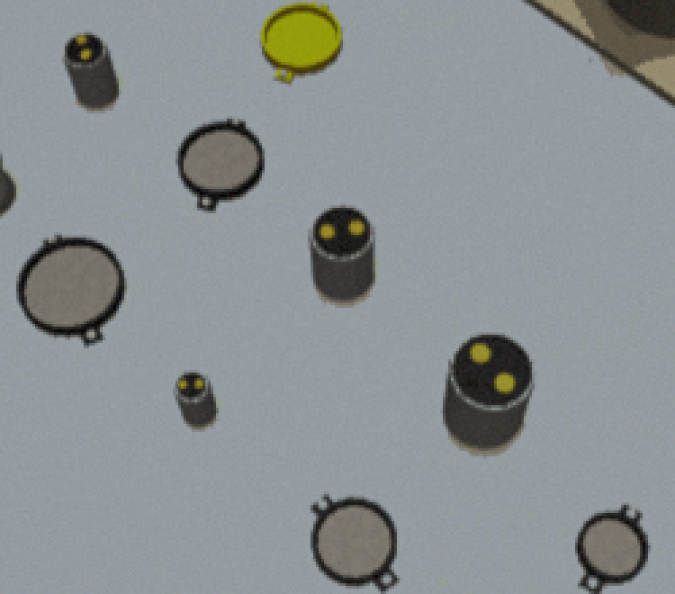

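View pics/c2.png

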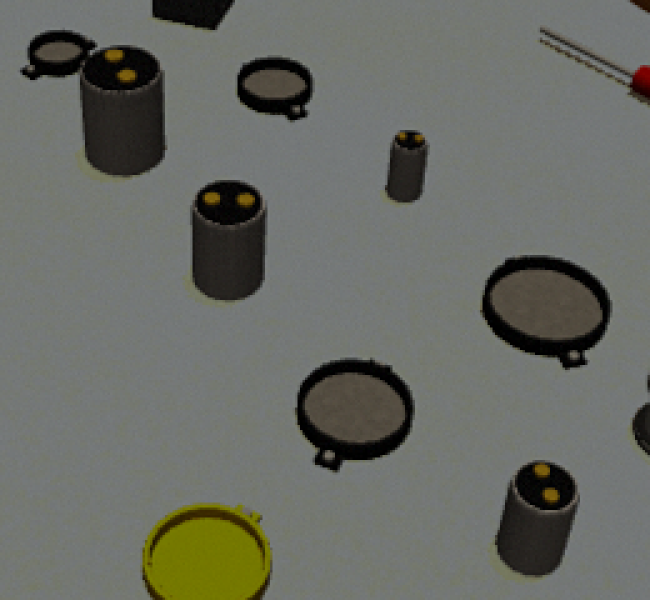

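The crops agree with the sizes: the holder order and the can order look distinct. Next I'll compute positions from both cameras.

Run:
```python
from h import *
S={"can_s":(192,386,409,142,55),"can_m":(87,50,543,487,65),"can_l":(342,231,229,203,75),"can_g":(490,371,121,70,85),
"h_s":(612,546,58,52,14),"h_m":(354,540,275,83,14),"h_l":(221,160,355,405,14),"h_g":(71,285,547,303,14)}
for k,(a,b,c,d,z) in S.items():
    p=ray_plane("scene",(190+a/2.7,140+b/2.7),z);q=ray_plane("side",(225+c/2.5,145+d/2.5),z)
    print(k,p.round(1),q.round(1),((p+q)/2).round(1))
for k,a,b in(("h_s",576,648),("h_m",311,397),("h_l",178,264),("h_g",17,125)):
    y=S[k][1];w=[ray_plane("scene",(190+x/2.7,140+y/2.7),14) for x in(a,b)];print(k,"width",np.linalg.norm(w[0]-w[1]).round(1))
p=ray_plane("scene",(372,397),45);print("heatsink",p.round(),"spool",ray_plane("scene",(179,198),48).round())
R=Ro.from_quat(state()["orientation"]).as_matrix();print(R.round(3))
```

```text
can_s [601.1   2.3] [596.3  -8.3] [598.7  -3. ]
can_m [ 456.4 -294.3] [ 452.5 -305.2] [ 454.5 -299.8]
can_l [434.9  -3.4] [432.2 -12.6] [433.5  -8. ]
can_g [447.3 160.8] [441.9 150.4] [444.6 155.6]
h_s [461.8 301.3] [457.4 290.5] [459.6 295.9]
h_m [591.4 163. ] [588.1 152.9] [589.7 158. ]
h_l [ 433.2 -155.2] [ 429.9 -164.9] [ 431.6 -160. ]
h_g [ 602.9 -153. ] [ 599.1 -163.6] [ 601.  -158.3]
h_s width 52.7
h_m width 63.5
h_l width 75.1
h_g width 89.4
heatsink [607. 308.] spool [ 591. -290.]
[[-0.943  0.333 -0.001]
 [ 0.333  0.943 -0.002]
 [ 0.    -0.002 -1.   ]]
```

>>> {"api": "step_arm", "payload": {"plan": [[85, -36, -33, 0, 0, 0, -4], [85, -72, -66, 0, 0, 0, -8], [85, -108, -99, 0, 0, 0, -12], [85, -144, -132, 0, 0, 0, -16], [85, -180, -165, 0, 0, 0, -19.5]]}}

```text
t: 0.65
position: [323.3, 371.9, 248.0]
orientation: [-0.002, 1.0, -0.0, -0.0]
ft_force: [1.7, -0.4, 0.2]
grip_width: 84.7
finger_force: 0.0
```

>>> {"api": "step_arm", "payload": {"plan": [[85, -24, -43, 0, 0, 0, 0], [85, -48, -86, 0, 0, 0, 0], [85, -72, -129, 0, 0, 0, 0], [85, -97, -172, 0, 0, 0, 0], [85, -121, -217, 0, 0, 0, 0]]}}

```text
t: 1.15
position: [444.2, 155.8, 248.3]
orientation: [-0.0, 1.0, 0.0, 0.0]
ft_force: [1.1, -0.1, -0.5]
grip_width: 84.5
finger_force: 0.0
```

Run:
```python
from h import *
import json
s=state();cv2.imwrite("pics/w1.png",camera("wrist")[:,:,::-1])
json.dump({k:np.array(s[k]).tolist() for k in("position","orientation")},open("w1.json","w"));print(s["position"],s["orientation"])
```

```text
[444.22950922 155.79899477 248.27588906] [-3.45558195e-04  9.99999915e-01  1.04461166e-04  1.99129834e-04]
```

View pics/w1.png

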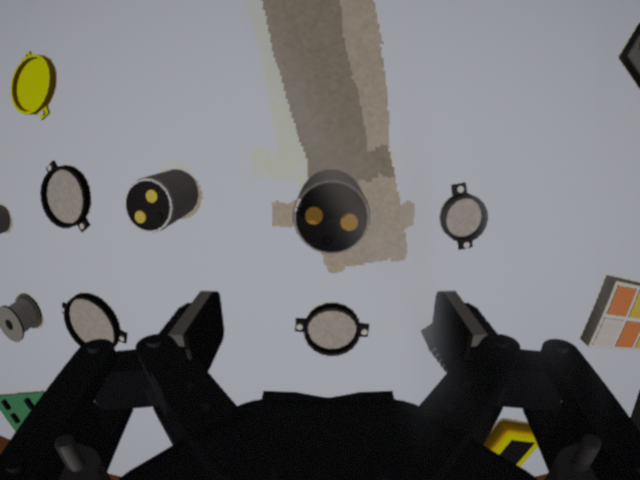

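The wrist view shows the giant can's top at (331,216), the small holder at (464,216), the medium holder at (332,328), the large holder at (66,196) and the large can's top at (151,204).

Run:
```python
from h import *
import json
s=json.load(open("w1.json"))
for n,u,v,z in(("can_g",331,216.5,85),("h_s",464,216,14),("h_m",332,328,14),("can_l",151,204,75),("h_l",66,196,14)):
    print(n,ray_plane("wrist",(u,v),z,s).round(1))
```

```text
can_g [442.  158.2]
h_s [456.6 297.4]
h_m [584.2 160.6]
can_l [431.8  -0.8]
h_l [ 429.8 -152.5]
```

>>> {"api": "step_arm", "payload": {"plan": [[85, 2, 2, 40, 0, 0, 0], [85, 2, 2, 85, 0, 0, 0], [85, 2, 2, 130, 0, 0, 0], [85, 2, 2, 170, 0, 0, 0], [85, 2, 2, 203, 0, 0, 0]]}}

```text
t: 1.7
position: [440.1, 159.5, 43.0]
orientation: [-0.0, 1.0, -0.0, -0.001]
ft_force: [0.3, 0.5, -0.7]
grip_width: 85.2
finger_force: 0.0
```

>>> {"api": "step_arm", "payload": {"plan": [[60, 0, 0, 0, 0, 0, 0], [55, 0, 0, 0, 0, 0, 0], [55, 0, 0, 0, 0, 0, 0], [55, 0, 0, 0, 0, 0, 0], [55, 0, 0, 0, 0, 0, 0]]}}

```text
t: 2.2
position: [442.8, 159.9, 46.7]
orientation: [-0.0, 1.0, 0.0, 0.001]
ft_force: [0.3, 1.0, -3.6]
grip_width: 62.0
finger_force: 64.1
```

>>> {"api": "step_arm", "payload": {"plan": [[55, 0, 0, -30, 0, 0, 0], [55, 0, 0, -70, 0, 0, 0], [55, 0, 0, -110, 0, 0, 0], [55, -18, -36, -120, 0, 0, 0], [55, -38, -76, -120, 0, 0, 0]]}}

```text
t: 2.7
position: [482.3, 84.0, 169.4]
orientation: [-0.002, 1.0, 0.0, 0.004]
ft_force: [0.7, 0.7, -3.6]
grip_width: 62.1
finger_force: 65.3
```

>>> {"api": "step_arm", "payload": {"plan": [[55, -20, -40, 0, 0, 0, 0], [55, -40, -80, 0, 0, 0, 0], [55, -60, -120, 0, 0, 0, 0], [55, -80, -160, 0, 0, 0, 0], [55, -98, -200, 0, 0, 0, 0]]}}

```text
t: 3.2
position: [578.7, -118.1, 166.0]
orientation: [-0.0, 1.0, -0.0, 0.001]
ft_force: [1.5, 0.3, -3.7]
grip_width: 62.1
finger_force: 65.3
```

>>> {"api": "step_arm", "payload": {"plan": [[55, -20, -38, 0, 0, 0, 0], [55, -20, -38, 20, 0, 0, 0], [55, -20, -38, 50, 0, 0, 0], [55, -20, -38, 70, 0, 0, 0], [55, -20, -38, 80, 0, 0, 0]]}}

```text
t: 3.7
position: [596.2, -153.9, 83.3]
orientation: [-0.0, 1.0, 0.001, -0.002]
ft_force: [-1.2, -0.4, -3.5]
grip_width: 61.8
finger_force: 65.3
```

Run:
```python
from h import *
s=state();print(s["position"],s["grip_width"],s["ft_force"])
a=camera("scene")[190:310,150:310];b=camera("side")[190:310,370:530]
cv2.imwrite("pics/g1.png",cv2.resize(np.hstack([a,b])[:,:,::-1],None,fx=2.5,fy=2.5,interpolation=3))
```

```text
[ 596.17648376 -153.86582875   83.32206864] 61.77720270060456 [-1.18766697 -0.35224053 -3.48163983]
```

View pics/g1.png

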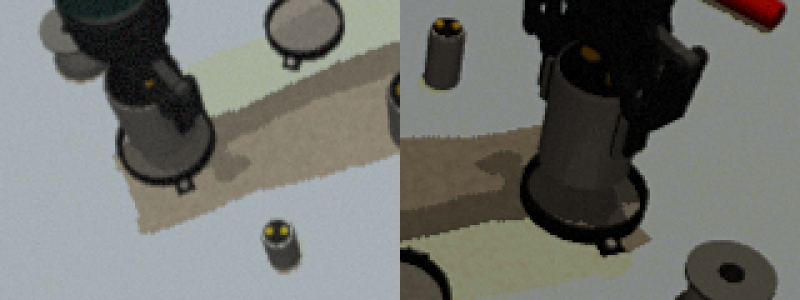

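Both views show the giant can upright over the giant holder, centred by eye. I'll lower it gently.

>>> {"api": "step_arm", "payload": {"plan": [[55, 0, 0, 15, 0, 0, 0], [55, 0, 0, 26, 0, 0, 0], [55, 0, 0, 31, 0, 0, 0], [55, 0, 0, 34, 0, 0, 0], [55, 0, 0, 34, 0, 0, 0]]}}

```text
t: 4.3
position: [597.6, -154.2, 50.9]
orientation: [-0.0, 1.0, 0.0, -0.0]
ft_force: [0.1, -0.7, -3.0]
grip_width: 61.9
finger_force: 65.3
```

>>> {"api": "step_arm", "payload": {"plan": [[55, 0, 0, 1, 0, 0, 0], [55, 0, 0, 2, 0, 0, 0], [55, 0, 0, 2, 0, 0, 0]]}}

```text
t: 4.6
position: [598.0, -154.3, 49.5]
orientation: [-0.0, 1.0, -0.0, 0.0]
ft_force: [0.8, 0.1, -3.9]
grip_width: 61.8
finger_force: 65.3
```

>>> {"api": "step_arm", "payload": {"plan": [[55, 0, 0, 1, 0, 0, 0], [55, 0, 0, 1, 0, 0, 0], [55, 0, 0, 2, 0, 0, 0], [55, 0, 0, 2, 0, 0, 0]]}}

```text
t: 5.0
position: [598.4, -154.4, 48.6]
orientation: [-0.0, 1.0, -0.0, 0.001]
ft_force: [-0.9, 0.5, 4.8]
grip_width: 61.9
finger_force: 66.1
```

>>> {"api": "step_arm", "payload": {"plan": [[70, 0, 0, 0, 0, 0, 0], [85, 0, 0, 0, 0, 0, 0], [85, 0, 0, 0, 0, 0, 0], [85, 0, 0, 0, 0, 0, 0], [85, 0, 0, -20, 0, 0, 0]]}}

```text
t: 5.5
position: [595.2, -153.3, 64.5]
orientation: [-0.0, 1.0, 0.001, -0.003]
ft_force: [0.3, 0.1, -0.4]
grip_width: 84.6
finger_force: 0.0
```

>>> {"api": "step_arm", "payload": {"plan": [[85, 0, 0, -45, 0, 0, 0], [85, 0, 0, -90, 0, 0, 0], [85, 0, 0, -130, 0, 0, 0], [85, 35, 32, -140, 0, 0, 0], [85, 70, 64, -160, 0, 0, 0]]}}

```text
t: 6.0
position: [528.7, -91.2, 227.5]
orientation: [0.0, 1.0, -0.0, 0.0]
ft_force: [-0.5, 0.8, 1.6]
grip_width: 85.2
finger_force: 0.0
```

>>> {"api": "step_arm", "payload": {"plan": [[85, 34, 30, 0, 0, 0, 0], [85, 68, 60, 0, 0, 0, 0], [85, 97, 88, 0, 0, 0, 0], [85, 97, 88, 0, 0, 0, 0]]}}

```text
t: 6.4
position: [427.1, -0.7, 226.0]
orientation: [-0.002, 1.0, 0.001, -0.002]
ft_force: [0.7, -0.5, 0.4]
grip_width: 85.0
finger_force: 0.0
```

Run:
```python
from h import *
import json
s=state();cv2.imwrite("pics/w2.png",camera("wrist")[:,:,::-1])
json.dump({k:np.array(s[k]).tolist() for k in("position","orientation")},open("w2.json","w"));print(s["position"],s["orientation"])
```

```text
[427.11646873  -0.66340865 226.00187543] [-1.86715416e-03  9.99996292e-01  7.05324716e-04 -1.85263782e-03]
```

View pics/w2.png

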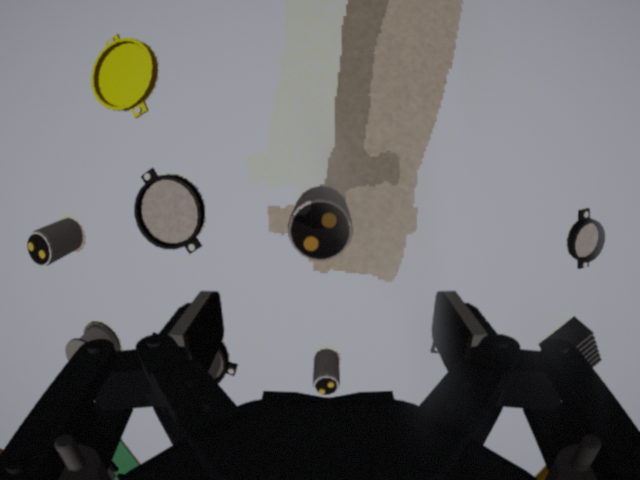

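Wrist view: the large can's top is at (320,229), the large holder at (169,212), the small can's top at (326,386) and the medium can's top at (38,250).

Run:
```python
from h import *
import json
s=json.load(open("w2.json"));s["position"]=[431,-2.5,227];s["orientation"]=[0,1,0,0]
for n,u,v,z in(("can_l",320,229,75),("h_l",169.5,212,14),("can_s",325.5,386,55),("can_m",38.5,250,65),("h_s",586,239,14)):
    print(n,ray_plane("wrist",(u,v),z,s).round(1))
```

```text
can_l [436.1  -8.7]
h_l [ 434.3 -159.6]
can_s [603.6  -4.8]
can_m [ 459.9 -301.9]
h_s [462.6 292.1]
```

>>> {"api": "step_arm", "payload": {"plan": [[85, 0, 0, 0, 0, 0, 0], [85, 0, 0, 0, 0, 0, 0], [85, 0, 0, 0, 0, 0, 0]]}}

```text
t: 6.75
position: [432.8, -4.0, 226.8]
orientation: [0.0, 1.0, -0.0, 0.0]
ft_force: [0.5, -0.7, 0.4]
grip_width: 84.7
finger_force: 0.0
```

Run:
```python
from h import *
import json
s=state();im=camera("wrist");s2=state()
print(s["position"],s2["position"],Ro.from_quat(s2["orientation"]).as_matrix()[:,2])
cv2.imwrite("pics/w3.png",im[:,:,::-1])
# how much did picture move vs w2
a=cv2.imread("pics/w2.png",0)[10:285].astype(np.float32);b=cv2.imread("pics/w3.png",0)[10:285].astype(np.float32)
print(cv2.phaseCorrelate(a,b))
o=json.load(open("w2.json"))
for n,u,v,z in(("can_l",320,229,75),("h_l",169.5,212,14),("can_s",325.5,386,55),("can_m",38.5,250,65),("h_s",586,239,14)):
    print(n,ray_plane("wrist",(u,v),z,s).round(1),ray_plane("wrist",(u,v),z,o).round(1))
```

```text
[432.79308673  -3.96316073 226.79938956] [432.61586796  -3.91011146 226.71970045] [-6.50474058e-06 -6.27266761e-05 -9.99999998e-01]
((2.884459243074673, -5.9089470141530285), 0.8987831036249797)
can_l [437.8 -10.2] [431.4  -6.6]
h_l [ 436. -161.] [ 429.9 -156.9]
can_s [605.3  -6.4] [597.8  -2.1]
can_m [ 461.5 -303.2] [ 456.  -298.1]
h_s [464.5 290.4] [456.6 293.7]
```

>>> {"api": "step_arm", "payload": {"plan": [[85, 0, -2, 45, 0, 0, 0], [85, 0, -2, 90, 0, 0, 0], [85, 0, -2, 135, 0, 0, 0], [85, 0, -2, 170, 0, 0, 0], [85, 0, -2, 185, 0, 0, 0]]}}

```text
t: 7.3
position: [429.1, -5.3, 38.2]
orientation: [0.0, 1.0, 0.001, -0.003]
ft_force: [0.2, 0.2, -0.2]
grip_width: 84.8
finger_force: 0.0
```

>>> {"api": "step_arm", "payload": {"plan": [[60, 0, 0, 0, 0, 0, 0], [43, 0, 0, 0, 0, 0, 0], [43, 0, 0, 0, 0, 0, 0], [43, 0, 0, 0, 0, 0, 0], [43, 0, 0, 0, 0, 0, 0]]}}

```text
t: 7.8
position: [433.1, -5.5, 42.9]
orientation: [-0.0, 1.0, -0.0, 0.001]
ft_force: [0.3, 0.1, 1.8]
grip_width: 49.9
finger_force: 62.2
```

>>> {"api": "step_arm", "payload": {"plan": [[43, 0, 0, -20, 0, 0, 0], [43, 0, 0, -50, 0, 0, 0], [43, 1, -35, -60, 0, 0, 0], [43, 1, -75, -60, 0, 0, 0], [43, 2, -115, -60, 0, 0, 0]]}}

```text
t: 8.3
position: [430.5, -121.5, 103.0]
orientation: [-0.001, 1.0, -0.001, 0.001]
ft_force: [0.8, -0.2, -2.7]
grip_width: 49.8
finger_force: 63.0
```

>>> {"api": "step_arm", "payload": {"plan": [[43, 0, -25, 0, 0, 0, 0], [43, 0, -37, 0, 0, 0, 0], [43, 0, -37, 20, 0, 0, 0], [43, 0, -37, 35, 0, 0, 0], [43, 0, -37, 35, 0, 0, 0]]}}

```text
t: 8.8
position: [427.6, -155.7, 64.9]
orientation: [-0.0, 1.0, 0.001, -0.002]
ft_force: [-1.3, 1.0, -1.6]
grip_width: 50.0
finger_force: 63.0
```

>>> {"api": "step_arm", "payload": {"plan": [[43, 0, 0, 8, 0, 0, 0], [43, 0, 0, 14, 0, 0, 0], [43, 0, 0, 18, 0, 0, 0], [43, 0, 0, 20, 0, 0, 0], [43, 0, 0, 20, 0, 0, 0]]}}

```text
t: 9.3
position: [430.1, -157.3, 47.0]
orientation: [-0.0, 1.0, -0.0, 0.0]
ft_force: [0.7, 0.1, -1.3]
grip_width: 50.0
finger_force: 63.2
```

>>> {"api": "step_arm", "payload": {"plan": [[43, 0, 0, 1, 0, 0, 0], [43, 0, 0, 1, 0, 0, 0], [43, 0, 0, 2, 0, 0, 0], [43, 0, 0, 2, 0, 0, 0]]}}

```text
t: 9.7
position: [430.2, -157.4, 46.9]
orientation: [-0.0, 1.0, -0.0, 0.0]
ft_force: [-6.0, 3.7, 17.1]
grip_width: 50.1
finger_force: 64.7
```

>>> {"api": "step_arm", "payload": {"plan": [[60, 0, 0, -1, 0, 0, 0], [75, 0, 0, -1, 0, 0, 0], [80, 0, 0, -1, 0, 0, 0], [80, 0, 0, -30, 0, 0, 0], [80, 0, 0, -75, 0, 0, 0]]}}

```text
t: 10.2
position: [427.0, -155.8, 117.6]
orientation: [-0.0, 1.0, 0.002, -0.003]
ft_force: [1.1, -1.4, 0.1]
grip_width: 80.3
finger_force: 0.0
```

>>> {"api": "step_arm", "payload": {"plan": [[80, -6, -35, -40, 0, 0, 0], [80, -12, -70, -70, 0, 0, 0], [80, -18, -110, -80, 0, 0, 0], [80, -23, -140, -80, 0, 0, 0], [80, -23, -140, -80, 0, 0, 0]]}}

```text
t: 10.7
position: [454.3, -301.5, 200.5]
orientation: [0.001, 1.0, -0.002, 0.001]
ft_force: [0.6, 0.9, 0.1]
grip_width: 80.1
finger_force: 0.0
```

>>> {"api": "step_arm", "payload": {"plan": [[80, 0, 0, 0, 0, 0, 0], [80, 0, 0, 0, 0, 0, 0]]}}

```text
t: 10.9
position: [452.2, -296.1, 198.9]
orientation: [-0.0, 1.0, 0.001, -0.001]
ft_force: [-0.6, 0.7, -0.3]
grip_width: 80.2
finger_force: 0.0
```

Run:
```python
from h import *
import json
s=state();cv2.imwrite("pics/w4.png",camera("wrist")[:,:,::-1])
json.dump({k:np.array(s[k]).tolist() for k in("position","orientation")},open("w4.json","w"));print(s["position"],s["orientation"])
```

```text
[ 452.206054   -296.07243277  198.85537467] [-4.98377473e-04  9.99999156e-01  8.69208329e-04 -8.26644575e-04]
```

View pics/w4.png

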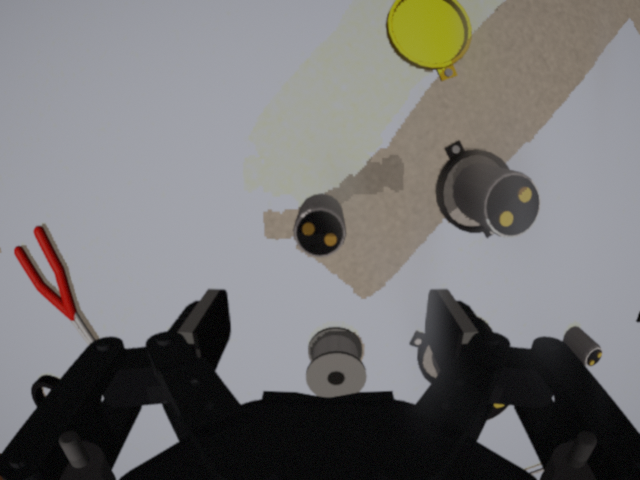

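The medium can's top is at (320,231). The large can stands in its holder, with its top at (511,203).

Run:
```python
from h import *
import json
s=json.load(open("w4.json"))
for n,u,v,z in(("can_m",320,231,65),("can_l",511,203.5,79),("h_l left edge",436,191,14),("can_s",595,358,55)):
    print(n,ray_plane("wrist",(u,v),z,s).round(1))
```

```text
can_m [ 453.8 -301.6]
can_l [ 428.8 -161.8]
h_l left edge [ 431.2 -201.8]
can_s [599.2  -3. ]
```

>>> {"api": "step_arm", "payload": {"plan": [[80, 0, -4, 40, 0, 0, 0], [80, 0, -4, 80, 0, 0, 0], [80, 0, -4, 120, 0, 0, 0], [80, 0, -4, 150, 0, 0, 0], [80, 0, -4, 158, 0, 0, 0]]}}

```text
t: 11.45
position: [449.9, -297.6, 38.0]
orientation: [-0.001, 1.0, 0.003, -0.003]
ft_force: [-0.8, 0.2, 0.4]
grip_width: 79.9
finger_force: 0.0
```

>>> {"api": "step_arm", "payload": {"plan": [[60, 0, 0, 0, 0, 0, 0], [45, 0, 0, 0, 0, 0, 0], [31, 0, 0, 0, 0, 0, 0], [31, 0, 0, 0, 0, 0, 0], [31, 0, 0, 0, 0, 0, 0]]}}

```text
t: 11.95
position: [454.8, -302.6, 44.1]
orientation: [-0.0, 1.0, -0.001, 0.002]
ft_force: [-0.2, 0.6, 6.3]
grip_width: 37.7
finger_force: 60.2
```

>>> {"api": "step_arm", "payload": {"plan": [[31, 0, 0, 0, 0, 0, 0], [31, 0, 0, -20, 0, 0, 0], [31, 0, 0, -60, 0, 0, 0], [31, 0, 0, -100, 0, 0, 0], [31, -10, 40, -130, 0, 0, 0]]}}

```text
t: 12.45
position: [464.1, -266.1, 174.8]
orientation: [0.002, 1.0, -0.003, 0.002]
ft_force: [1.4, 0.5, -0.7]
grip_width: 37.7
finger_force: 60.6
```

>>> {"api": "step_arm", "payload": {"plan": [[31, -13, 43, 0, 0, 0, 0], [31, -26, 86, 0, 0, 0, 0], [31, -39, 129, 0, 0, 0, 0], [31, -52, 172, 0, 0, 0, 0], [31, -65, 215, 0, 0, 0, 0]]}}

```text
t: 12.95
position: [527.8, -45.3, 171.7]
orientation: [-0.0, 1.0, -0.0, 0.0]
ft_force: [0.3, -0.0, -1.3]
grip_width: 37.5
finger_force: 60.6
```

>>> {"api": "step_arm", "payload": {"plan": [[31, -13, 43, 0, 0, 0, 0], [31, -26, 86, 0, 0, 0, 0], [31, -39, 129, 0, 0, 0, 0], [31, -52, 172, 0, 0, 0, 0], [31, -60, 203, 0, 0, 0, 0]]}}

```text
t: 13.45
position: [588.1, 158.7, 171.7]
orientation: [-0.001, 1.0, 0.0, 0.001]
ft_force: [-0.6, -0.1, -2.0]
grip_width: 37.5
finger_force: 60.7
```

>>> {"api": "step_arm", "payload": {"plan": [[31, 0, 0, 40, 0, 0, 0], [31, 0, 0, 75, 0, 0, 0], [31, 0, 0, 90, 0, 0, 0], [31, 0, 0, 90, 0, 0, 0], [31, 0, 0, 90, 0, 0, 0]]}}

```text
t: 13.95
position: [588.1, 155.8, 82.1]
orientation: [0.0, 1.0, 0.0, 0.001]
ft_force: [1.2, 0.3, -0.8]
grip_width: 37.8
finger_force: 60.5
```

Run:
```python
from h import *
s=state();print(s["position"],s["grip_width"],s["ft_force"])
a=camera("scene")[260:380,250:410];b=camera("side")[120:240,260:420]
cv2.imwrite("pics/m1.png",cv2.resize(np.hstack([a,b])[:,:,::-1],None,fx=2.5,fy=2.5,interpolation=3))
```

```text
[588.14451499 155.81080861  82.12675641] 37.76288706599005 [ 1.22769753  0.25813316 -0.75152223]
```

View pics/m1.png

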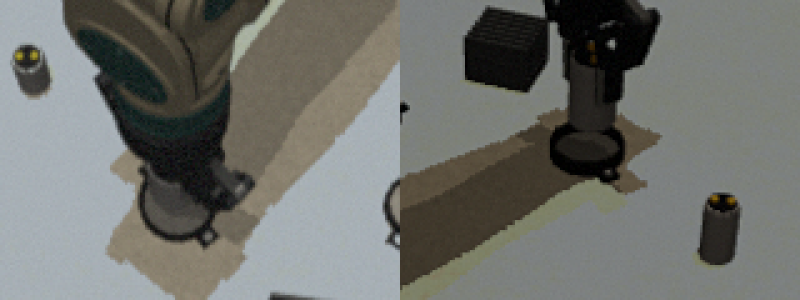

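The medium can hangs centred over its holder to within about 3 mm in both views, so I'll lower it.

>>> {"api": "step_arm", "payload": {"plan": [[31, 0, 0, 15, 0, 0, 0], [31, 0, 0, 25, 0, 0, 0], [31, 0, 0, 31, 0, 0, 0], [31, 0, 0, 34, 0, 0, 0], [31, 0, 0, 34, 0, 0, 0]]}}

```text
t: 14.55
position: [586.7, 155.8, 48.2]
orientation: [-0.0, 1.0, -0.0, -0.001]
ft_force: [-4.9, -0.9, 9.6]
grip_width: 37.5
finger_force: 61.5
```

>>> {"api": "step_arm", "payload": {"plan": [[31, 0, 0, 1, 0, 0, 0], [31, 0, 0, 2, 0, 0, 0], [31, 0, 0, 2, 0, 0, 0], [31, 0, 0, 3, 0, 0, 0], [31, 0, 0, 3, 0, 0, 0]]}}

```text
t: 15.05
position: [586.8, 155.9, 48.1]
orientation: [-0.0, 1.0, -0.0, -0.001]
ft_force: [-10.2, -2.8, 26.3]
grip_width: 37.3
finger_force: 63.1
```

>>> {"api": "step_arm", "payload": {"plan": [[31, 0, 0, -3, 0, 0, 0], [60, 0, 0, -3, 0, 0, 0], [75, 0, 0, -3, 0, 0, 0], [75, 0, 0, -35, 0, 0, 0], [75, 0, 0, -80, 0, 0, 0]]}}

```text
t: 15.55
position: [584.3, 155.5, 120.9]
orientation: [-0.0, 1.0, -0.001, -0.004]
ft_force: [0.9, 0.6, 0.4]
grip_width: 75.2
finger_force: 0.0
```

>>> {"api": "step_arm", "payload": {"plan": [[75, -2, -30, -38, 0, 0, 0], [75, -5, -70, -60, 0, 0, 0], [75, -8, -115, -60, 0, 0, 0], [75, -11, -158, -60, 0, 0, 0], [75, -11, -158, -60, 0, 0, 0]]}}

```text
t: 16.05
position: [599.2, -6.6, 183.9]
orientation: [0.003, 1.0, -0.001, 0.0]
ft_force: [-0.2, 0.6, -0.6]
grip_width: 75.0
finger_force: 0.0
```

>>> {"api": "step_arm", "payload": {"plan": [[75, 0, 0, 0, 0, 0, 0], [75, 0, 0, 0, 0, 0, 0], [75, 0, 0, 0, 0, 0, 0]]}}

```text
t: 16.35
position: [598.2, -0.7, 183.6]
orientation: [-0.001, 1.0, 0.0, -0.0]
ft_force: [0.1, 0.0, -0.2]
grip_width: 75.2
finger_force: 0.0
```

Run:
```python
from h import *
import json
s=state();cv2.imwrite("pics/w5.png",camera("wrist")[:,:,::-1])
json.dump({k:np.array(s[k]).tolist() for k in("position","orientation")},open("w5.json","w"));print(s["position"],s["orientation"])
```

```text
[598.24063349  -0.72939724 183.60276331] [-1.09140989e-03  9.99999267e-01  1.70804179e-04 -4.94959864e-04]
```

View pics/w5.png

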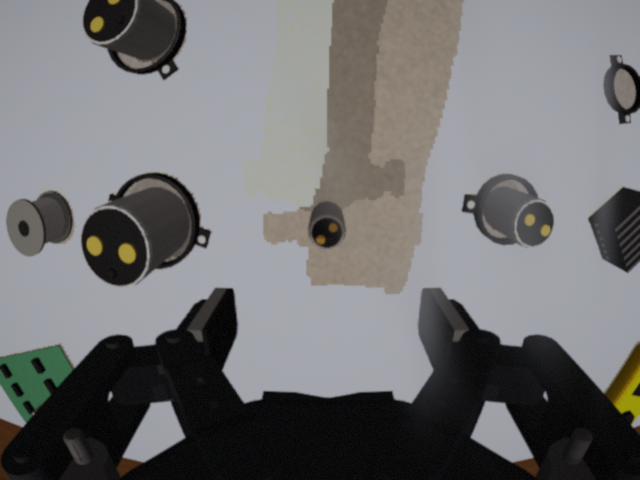

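All three placed cans stand in their holders. The small can's top is at (327,233), and I'll check the numbers.

Run:
```python
from h import *
import json
s=json.load(open("w5.json"))
for n,u,v,z in(("can_s",327,233,55),("can_g",116,246,89),("h_g right edge",200,221,14),("h_g top edge",155,173,14),("can_m",534,222,69),("h_m left edge",475,209,14),("h_m top edge",507,174,14),("h_s",622,88,14)):
    print(n,ray_plane("wrist",(u,v),z,s).round(1))
```

```text
can_s [600.   -1.4]
can_g [ 600.3 -149. ]
h_g right edge [ 600.7 -109.6]
h_g top edge [ 558.1 -148.9]
can_m [587.2 152.5]
h_m left edge [589.5 125.2]
h_m top edge [557.9 153.7]
h_s [461.  290.4]
```

>>> {"api": "step_arm", "payload": {"plan": [[75, -1, 0, 40, 0, 0, 0], [75, -1, 0, 80, 0, 0, 0], [75, -1, 0, 120, 0, 0, 0], [75, -1, 0, 140, 0, 0, 0], [75, -1, 0, 146, 0, 0, 0]]}}

```text
t: 16.9
position: [596.7, -0.6, 34.9]
orientation: [-0.001, 1.0, 0.0, -0.003]
ft_force: [-0.9, 0.5, -1.4]
grip_width: 75.2
finger_force: 0.0
```

>>> {"api": "step_arm", "payload": {"plan": [[60, 0, 0, 0, 0, 0, 0], [45, 0, 0, 0, 0, 0, 0], [30, 0, 0, 0, 0, 0, 0], [20, 0, 0, 0, 0, 0, 0], [20, 0, 0, 0, 0, 0, 0]]}}

```text
t: 17.4
position: [601.6, -2.1, 40.3]
orientation: [-0.0, 1.0, -0.0, 0.002]
ft_force: [0.1, 0.7, 6.7]
grip_width: 25.3
finger_force: 58.9
```

>>> {"api": "step_arm", "payload": {"plan": [[20, 0, 0, 0, 0, 0, 0], [20, 0, 0, 0, 0, 0, 0], [20, 0, 0, -20, 0, 0, 0], [20, 0, 0, -60, 0, 0, 0], [20, 0, 0, -105, 0, 0, 0]]}}

```text
t: 17.9
position: [597.7, -1.9, 142.8]
orientation: [-0.0, 1.0, 0.0, -0.002]
ft_force: [1.2, -0.1, 0.2]
grip_width: 25.3
finger_force: 58.9
```

>>> {"api": "step_arm", "payload": {"plan": [[20, 19, 40, 0, 0, 0, 0], [20, 38, 80, 0, 0, 0, 0], [20, 57, 120, 0, 0, 0, 0], [20, 76, 160, 0, 0, 0, 0], [20, 95, 200, 0, 0, 0, 0]]}}

```text
t: 18.4
position: [503.5, 199.2, 143.5]
orientation: [0.0, 1.0, 0.0, 0.0]
ft_force: [0.1, 1.6, -0.5]
grip_width: 25.5
finger_force: 59.0
```

>>> {"api": "step_arm", "payload": {"plan": [[20, 19, 40, 0, 0, 0, 0], [20, 34, 75, 0, 0, 0, 0], [20, 44, 99, 0, 0, 0, 0], [20, 44, 99, 35, 0, 0, 0], [20, 44, 99, 65, 0, 0, 0]]}}

```text
t: 18.9
position: [460.8, 298.5, 78.6]
orientation: [-0.001, 1.0, 0.001, 0.002]
ft_force: [0.1, -0.3, -0.9]
grip_width: 25.4
finger_force: 59.0
```

>>> {"api": "step_arm", "payload": {"plan": [[20, 0, 0, 5, 0, 0, 0], [20, 0, 0, 5, 0, 0, 0], [20, 0, 0, 5, 0, 0, 0]]}}

```text
t: 19.2
position: [461.5, 297.2, 74.5]
orientation: [-0.0, 1.0, 0.0, 0.001]
ft_force: [-0.1, 0.3, 0.3]
grip_width: 25.2
finger_force: 59.0
```

Run:
```python
from h import *
s=state();print(s["position"],s["grip_width"],s["ft_force"])
a=camera("scene")[280:380,340:480];b=camera("side")[90:190,180:320]
cv2.imwrite("pics/s1.png",cv2.resize(np.hstack([a,b])[:,:,::-1],None,fx=2.8,fy=2.8,interpolation=3))
```

```text
[461.50639446 297.18579279  74.46440634] 25.194188098348384 [-0.10471185  0.33238339  0.32094735]
```

View pics/s1.png

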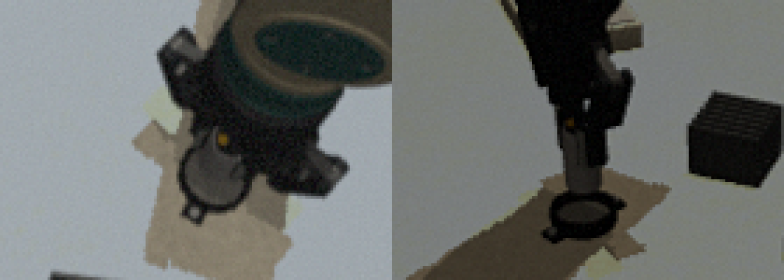

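The small can is centred over its holder, so I'll lower it.

>>> {"api": "step_arm", "payload": {"plan": [[20, 0, 0, 12, 0, 0, 0], [20, 0, 0, 20, 0, 0, 0], [20, 0, 0, 25, 0, 0, 0], [20, 0, 0, 27, 0, 0, 0], [20, 0, 0, 27, 0, 0, 0]]}}

```text
t: 19.8
position: [459.9, 296.7, 45.5]
orientation: [-0.0, 1.0, -0.0, -0.001]
ft_force: [0.5, -0.2, -1.1]
grip_width: 24.8
finger_force: 59.0
```

>>> {"api": "step_arm", "payload": {"plan": [[20, 0, 0, 1, 0, 0, 0], [20, 0, 0, 2, 0, 0, 0], [20, 0, 0, 2, 0, 0, 0], [20, 0, 0, 3, 0, 0, 0], [20, 0, 0, 3, 0, 0, 0]]}}

```text
t: 20.3
position: [460.7, 297.1, 44.3]
orientation: [-0.0, 1.0, 0.0, 0.0]
ft_force: [-1.0, -1.1, 6.4]
grip_width: 25.2
finger_force: 59.9
```

>>> {"api": "step_arm", "payload": {"plan": [[35, 0, 0, -1, 0, 0, 0], [55, 0, 0, -1, 0, 0, 0], [65, 0, 0, -1, 0, 0, 0], [65, 0, 0, -30, 0, 0, 0], [65, 0, 0, -75, 0, 0, 0]]}}

```text
t: 20.8
position: [457.4, 295.4, 115.6]
orientation: [-0.0, 1.0, -0.002, -0.004]
ft_force: [0.5, 0.4, 0.5]
grip_width: 65.0
finger_force: 0.0
```

>>> {"api": "step_arm", "payload": {"plan": [[65, 0, 0, -45, 0, 0, 0], [65, 30, 40, -70, 0, 0, 0], [65, 50, 80, -70, 0, 0, 0], [65, 70, 120, -70, 0, 0, 0], [65, 90, 160, -70, 0, 0, 0]]}}

```text
t: 21.3
position: [369.5, 458.4, 188.7]
orientation: [-0.0, 1.0, 0.0, 0.0]
ft_force: [0.5, -0.2, -0.3]
grip_width: 64.8
finger_force: 0.0
```

>>> {"api": "step_arm", "payload": {"plan": [[65, 0, 0, 0, 0, 0, 0], [65, 0, 0, 0, 0, 0, 0], [65, 0, 0, 0, 0, 0, 0]]}}

```text
t: 21.6
position: [370.4, 456.0, 187.7]
orientation: [0.0, 1.0, -0.001, -0.0]
ft_force: [0.1, -0.2, -0.3]
grip_width: 65.5
finger_force: 0.0
```

Run:
```python
from h import *
a=camera("scene")[140:420,150:450];b=camera("side")[110:390,220:520]
cv2.imwrite("pics/f.png",cv2.resize(np.hstack([a,b])[:,:,::-1],None,fx=1.33,fy=1.33,interpolation=3))
```

```text
(no output)
```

View pics/f.png

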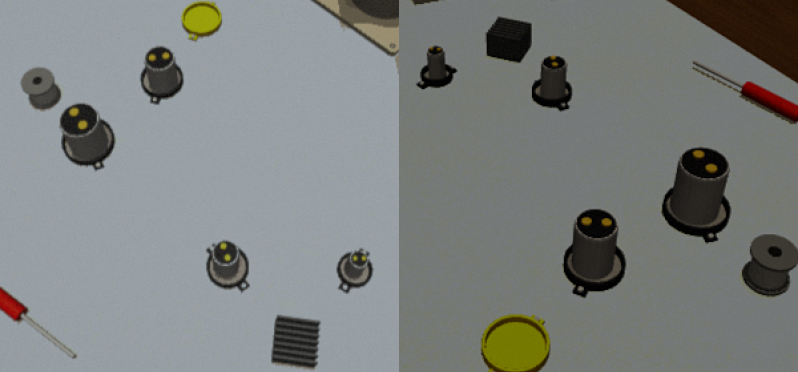

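All four cans stand upright inside the right holders. The play in each bore is at most 8 mm, under the 12 mm limit, and the spool and heat sink look unmoved.

```bash
python3 -c "from bench import *;print(job_done())"
```

```text
the job is handed in; nothing more can be done
None
```

The job is handed in at about 22 s of robot time: all four cans stand upright on the floors of their own holders, and the spool and heat sink look unmoved in the last pictures; the hand-in returned no verdict.

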